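# Lay out the bench for the next board

### The job

Get the bench ready around the circuit board on its carrier plate and the big grey parts box beside it. Stack the small grey parts box on the big one so that its four feet drop into the recesses of the lid; stand the reel of solder centred behind the big box (squarely off its far side) with a gap of about 3 cm, stand the tip-cleaner pot likewise centred off the far edge of that plate with a gap of about 3 cm, and stand the little screw-cap bottle midway between the big box and the plate, in line with their centres. Leave everything upright, and do not disturb the battery and the terminal strips.

Things in the scene. Friction and masses are not known exactly. Their poses are not given: they have to be found in the camera images.
- base_box: Big grey lidded parts box, 100 (own x) x 80 (own y) x 48 mm high, fixed, left or right of the circuit board. Origin: centre of underside; +x points away from the robot (within 0.2 rad). Lid has four square recesses 15 mm wide, 5.5 mm deep, at x +-27, y +-14 mm; a small box seated in them has its origin 43 mm above this origin (48 if its feet stand on the lid).
- small_box: Small grey lidded parts box, 80 (own x) x 54 (own y) x 40 mm high, 0.15 kg, loose. Origin: centre of underside, at the foot bottoms. Four tapered round feet 5 mm high (12 mm across at top, 9 at bottom) at x +-27, y +-14 mm; plain upright sides above, grip across the 54 mm. Its long side goes along the big box's long side, either way round.
- board: Green circuit board on a flat aluminium carrier plate on the desk (not the board in the vice at the back); the plate is 108 (own x) x 100 (own y) x 10 mm, with components 20 mm high, fixed. Origin: centre of underside; +x points away from the robot (within 0.25 rad), far edge 54 mm along +x. Its centre is 181 to 193 mm left or right of the big box's, nearly square and in line with it.
- reel: Upright reel of solder, a drum with two dark flanges, 56 mm diameter, 44 mm high, about 0.35 kg, loose (not the reel-like things in the far back corners, out of reach). Origin: centre of its underside, z up.
- cleaner: Tip cleaner: black round steel pot filled with brass wool, 65 mm diameter, 41 mm high (pot wall up to 38 mm), about 0.12 kg, loose. Origin: centre of its underside, z up.
- bottle: Little round screw-cap bottle, body 34 mm diameter up to 42 mm, cap 25 mm diameter, 56 mm high in all, about 0.04 kg, loose. Origin: centre of its underside, z up.
- battery: Bystander: round battery lying on the desk, 15 x 50 x 15 mm, loose, long along own y. Leave where it is. Origin: centre of its underside.
- blocks: Bystander: two terminal strips joined by short wires, 41 x 54 x 14 mm, loose. Leave where they are. Origin: centre of the underside.
Things that resemble listed ones, but are neither listed nor needed, are in the scene too. What is shaped like the reel but blue or brown is not meant.

How it is judged:
By the outcome, as a careful person would: the job done as asked, in the order asked, and still so for the second after the job is handed in, with the robot touching nothing.
It also fails if it takes over 115 s, if anything falls off the work surface, if the arm or the gripper's body presses on something with over 40 N, if the wrist force passes 120 N, or if a joint passes its speed limit or range.

### The arm

A 6-joint arm with a two-finger parallel gripper is mounted at the origin on a cart in front of the work surface, level with it; the furniture and walls round the work are solid. World frame = base frame: x ahead of the robot, y to its left, z up, the work surface at z = 0. Lengths are in m, angles in rad, forces in N, time in s.
With the tool pointing down it reaches from about 0.425 to 0.95 m from the base axis. Payload 3.5 kg.
Tool frame: the origin (TCP) lies midway between the tips of the shut fingers; the grasp point (between the pads) lies 19 mm behind it; z points along the fingers, y is the line along which they close (so a half turn about z gives the same grasp; the last joint's range is limited). The gripper opens to 85 mm and grips with 20 to 120 N. Pads are 22 mm wide; open, the fingers measure 114 mm over their backs; the gripper's body (76 mm by 85 mm) begins 54 mm behind the grasp point. The pads swing forward as they close: fully open they stand 13 mm farther back than shut.
Start: joints at [0.987, 0.286, 1.577, -0, 1.279, -0.15], TCP at [0.284, 0.612, 0.196] pointing down, gripper open.
Joint ranges: [-2.77, 2.77], [-0.9, 2.22], [0.21, 2.48], [-1.53, 4.67], [0.24, 2.81], [-2.84, 2.84]. Speed limits (rad/s): [2.79, 2.79, 3.14, 3.14, 3.14, 3.14].

### API

Orientations are given as [roll, pitch, yaw] about the fixed x, y, z axes, in that order (R = Rz(yaw) Ry(pitch) Rx(roll)).
In Python, from cell import telemetry, imaging, ctrl gives the robot as it stands.
- The arm moves only by the shell command python3 -m crank 'ROWS' [OPENING]. ROWS is JSON, a list of rows, each a list of 6 numbers: the shift along the world's x, y, z in cm, then the turn, a rotation vector about the world's x, y, z in rad. A call has 1 to 20 rows; each row is the pose to reach, as a shift and turn from the pose commanded when the call began; what a row does not reach only later rows make up. A row lasts 1/12 s, in which the tool goes at most 41.7 mm and 7.16 degrees, less where a joint would pass 70% of its speed; a pose out of reach is approached as far as the arm can. A call with a gripper value outside its range is refused whole. OPENING is the closure, from 0 (fully open) to 1 (shut), set as the call begins (- or left out, the last holds). The fingers move at their own pace and stop on an object; the grip force is fixed at half the most. Time passes only in rows, so rows that repeat a pose let the fingers close. It gives the time, the measured TCP pose, the force, the opening and the grip force at its end, in the units of the state.
- telemetry.sense(): the state, without advancing time (a new reading comes with each control period).
- imaging.capture(name): name is "scene" or "top" or "wrist"; returns a dict with "image" (400x640x3 uint8, red, green, blue), "K" (3x3 intrinsics, pixels), "k1" (the pictures are not rectified: a ray, as slopes to the right and down, at radius r is drawn at 1 + k1 r^2 times it, then the intrinsics apply), "extrinsics" (4x4, takes a point from camera to world coordinates). Camera axes: x right, y up, looking along -z (the intrinsics and any distortion apply to the point x, -y, -z); pixel columns grow to the right and rows downward; lengths in m; the calibration is good to about 2 mm. A picture is of the moment at which its call begins. There is no depth.
- ctrl.close_job(): hands the job in; it is judged then, once.
Trained networks look in the newest picture that a camera, given by its name, has taken for a name from the list of things; names that differ only in an ending like _2 or _b are one class to them, and where a whole thing is asked for, a point or a joint stands for the part that bears it (a point fixed in the world has none). Each returns a list of dicts, best first, with "conf" (0 to 1); they miss things now and then, are a little off and sometimes report something else, mostly with a low value. They report only what shows in the picture. A call takes as long as a camera call. They do not tell look-alikes from the thing itself.
- imaging.trace(camera, thing): "mask" (400x640 bool, what is visible of it) and "point" ([column, row] as shares, 0 to 1, of the picture: columns of its width, rows of its height, amid what is visible of it).
- imaging.place_of(camera, thing): "point" ([column, row] as shares, 0 to 1, of the picture: columns of its width, rows of its height: a listed point, or the origin of a listed thing).
The state is a dict: "clock": time; "joint_pos": joint angles; "joint_vel": joint speeds; "joint_efforts": joint torques, N m; "position": TCP position; "eef_rot": TCP orientation; "force": force on the tool from outside, world axes, zero at the start; "wrist_torque": the same for the moment, N m; "grip_width": finger opening in m; "grasp_force": force on a finger pad.
Only numpy, scipy, OpenCV 4.12 (cv2) and the standard library are available. Lean on these libraries where they do the work, as an engineer would, in place of code of your own. Each camera call takes 0.05 s, during which the arm holds its last target. There are 200 camera calls.

## Working session

There is one attempt and no reset: what is moved stays moved. The work goes in short steps, Python scripts to look and compute and a shell command to move; the robot and the scene stay as the last step left them, time stands still between calls to the robot, and variables do not carry over. Pictures are saved under pics/ and viewed, at most 16 in all, crops included, and the job is handed in when it is done.

```bash
ls; mkdir -p pics
cat > h.py <<'E'
import numpy as np, cv2
from cell import telemetry, imaging, ctrl
def ray(c,u,v):
    K=c["K"];k1=c["k1"]
    d=np.array([(u-K[0][2])/K[0][0],(v-K[1][2])/K[1][1]]);s=d.copy()
    for _ in range(20): s=d/(1+k1*(s@s))
    E=np.array(c["extrinsics"]);return E[:3,3],E[:3,:3]@np.array([s[0],-s[1],-1])
def onplane(c,u,v,z):
    o,d=ray(c,u,v);return o+d*(z-o[2])/d[2]
def proj(c,P):
    E=np.array(c["extrinsics"]);K=c["K"];p=(np.atleast_2d(P)-E[:3,3])@E[:3,:3]
    s=np.c_[p[:,0]/-p[:,2],-p[:,1]/-p[:,2]];s=s*(1+c["k1"]*(s**2).sum(1))[:,None]
    return s*[K[0][0],K[1][1]]+[K[0][2],K[1][2]]
def save(c,n): cv2.imwrite("pics/"+n,c["image"][:,:,::-1])
E
python3 - <<'E'
from h import *
s=telemetry.sense();print(s)
for n in ("scene","top"):
    c=imaging.capture(n);save(c,n+"0.png");print(n,np.round(c["extrinsics"],3).tolist(),np.round(c["K"],1).tolist(),c["k1"])
    for t in "base_box small_box board reel cleaner bottle battery blocks".split():
        for r in imaging.place_of(n,t)[:4]:
            u,v=r["point"][0]*640,r["point"][1]*400
            print(t,round(r["conf"],2),round(u),round(v),np.round(onplane(c,u,v,0)[:2],3))
E
```

```text
pics
{'clock': 0.0, 'joint_pos': array([ 9.86964991e-01,  2.87173657e-01,  1.57817881e+00,  2.70679453e-07,
        1.27858586e+00, -1.50016916e-01]), 'joint_vel': array([ 0.00209817,  0.00068872,  0.00137275, -0.00093454, -0.00103947,
        0.0002543 ]), 'joint_efforts': array([ 1.31548088e-03, -4.05969322e+01, -2.92635065e+01, -8.80848052e-05,
        5.53212507e-03,  6.02139778e-06]), 'position': array([0.28329848, 0.61185959, 0.19414096]), 'eef_rot': array([-3.13927337e+00, -3.50827664e-04,  2.70777775e+00]), 'force': array([-0.26712348, -0.47414926, -0.1115371 ]), 'wrist_torque': array([-0.00346282, -0.02052873, -0.04122279]), 'grasp_force': 0.0, 'grip_width': 0.08510808603098695}
scene [[0.695, 0.34, -0.634, -0.145], [-0.719, 0.309, -0.622, -0.522], [-0.016, 0.888, 0.459, 0.479], [0.0, 0.0, 0.0, 1.0]] [[427.8, 0.0, 313.7], [0.0, 427.8, 200.0], [0.0, 0.0, 1.0]] -0.11078274874324433
base_box 0.59 363 215 [ 0.542 -0.005]
small_box 0.82 234 173 [0.486 0.409]
board 0.91 426 256 [ 0.495 -0.198]
reel 0.86 194 205 [0.301 0.325]
reel 0.78 247 234 [0.309 0.125]
reel 0.71 234 191 [0.417 0.318]
cleaner 0.69 274 171 [0.57  0.333]
bottle 0.66 283 212 [0.426 0.139]
battery 0.64 263 196 [0.451 0.239]
blocks 0.57 282 157 [0.659 0.398]
top [[0.017, 0.976, -0.218, 0.236], [-1.0, 0.015, -0.01, 0.1], [-0.006, 0.219, 0.976, 1.137], [0.0, 0.0, 0.0, 1.0]] [[400.1, 0.0, 320.3], [0.0, 400.1, 200.0], [0.0, 0.0, 1.0]] -0.010859703746358917
base_box 0.64 361 187 [ 0.53  -0.007]
small_box 0.98 217 198 [0.492 0.413]
board 0.82 423 195 [ 0.51  -0.188]
reel 0.61 313 262 [0.31  0.129]
reel 0.58 235 262 [0.308 0.348]
reel 0.56 247 224 [0.417 0.323]
cleaner 0.86 242 166 [0.591 0.345]
bottle 0.43 308 226 [0.414 0.144]
battery 0.63 277 209 [0.463 0.237]
blocks 0.46 226 144 [0.657 0.4  ]
```

View pics/top0.png

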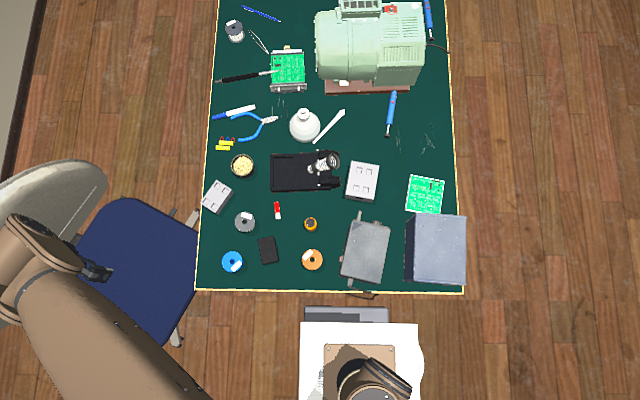

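View pics/scene0.png

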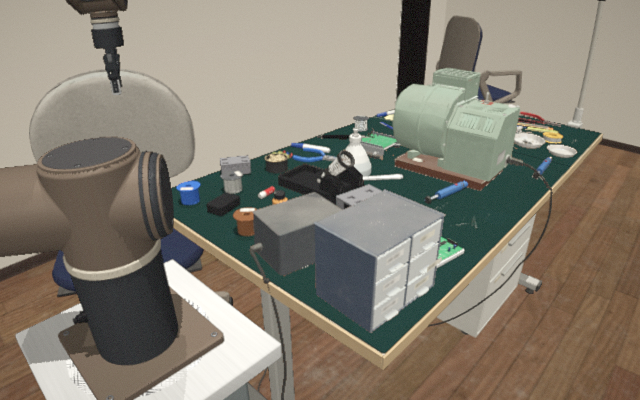

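The grey reel at top (245,222) is the only reel that is neither blue (232,262) nor brown (312,260). The bottle candidates are the small amber one at (310,224) and the white flask at (304,125). The amber one fits because it is about 34 mm wide. The board candidate is at (425,195), since the other one at (288,68) is in the vice. I'll enlarge to confirm.

Run:
```python
from h import *
c=imaging.capture("top");im=c["image"][:,:,::-1]
cv2.imwrite("pics/crop_top.png",cv2.resize(im[120:295,195:475],None,fx=2.85,fy=2.85,interpolation=cv2.INTER_CUBIC))
c=imaging.capture("scene");im=c["image"][:,:,::-1]
cv2.imwrite("pics/crop_sc.png",cv2.resize(im[130:290,170:470],None,fx=2.6,fy=2.6,interpolation=cv2.INTER_CUBIC))
```

```text
(no output)
```

View pics/crop_top.png

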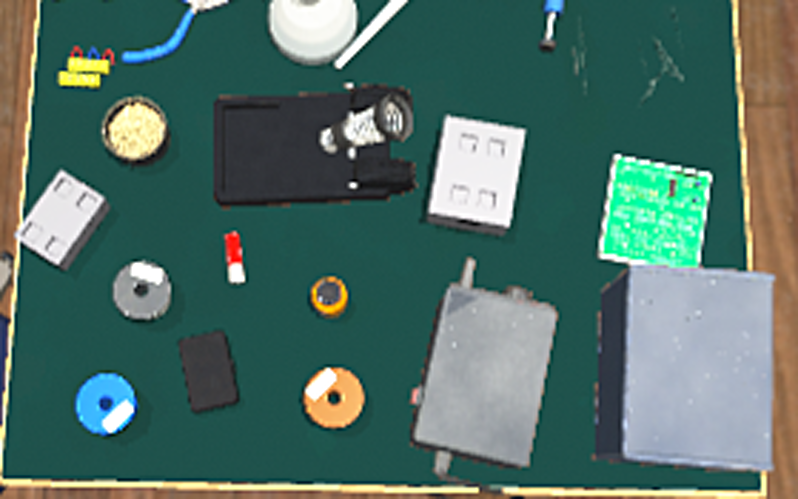

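View pics/crop_sc.png

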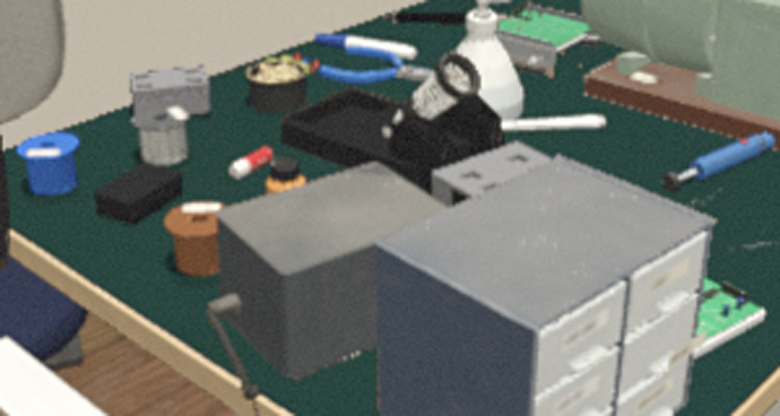

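Confirmed. The grey reel is at (245,222), the amber screw-cap bottle at (310,224), the brass-wool pot at (242,165), the small box at (217,196), the big box at (361,180), and the board on its plate at (425,195), partly hidden by the cabinet. Next I'll write a silhouette fit to get the poses.

```bash
cat >> h.py <<'E'
from scipy.optimize import minimize
from scipy.spatial.transform import Rotation as R
a=np.linspace(0,2*np.pi,40,endpoint=False)
def box(x,y,z0,z1,): return np.array([[i*x/2,j*y/2,k] for i in(-1,1) for j in(-1,1) for k in(z0,z1)])
def cyl(r,z0,z1): return np.concatenate([np.c_[r*np.cos(a),r*np.sin(a),0*a+z] for z in(z0,z1)])
M={"base_box":[box(.1,.08,0,.048)],"small_box":[box(.08,.054,.005,.04)],"board":[box(.108,.1,0,.01)],
 "reel":[cyl(.028,0,.044)],"cleaner":[cyl(.0325,0,.038)],"bottle":[cyl(.017,0,.042),cyl(.0125,.042,.056)]}
def render(c,t,p,z=0):
    m=np.zeros((400,640),np.uint8);C,S=np.cos(p[2]),np.sin(p[2])
    for P in M[t]:
        Q=P@np.array([[C,S,0],[-S,C,0],[0,0,1]])+[p[0],p[1],z]
        h=cv2.convexHull((proj(c,Q)*16).astype(np.int32));cv2.fillPoly(m,[h],255,cv2.LINE_AA,4)
    return m/255.
def fit(c,t,mask,p0,z=0):
    mask=mask.astype(float);rot=t in("base_box","small_box","board")
    f=lambda q:1-np.minimum(r:=render(c,t,[q[0],q[1],q[2] if rot else 0],z),mask).sum()/np.maximum(r,mask).sum()
    best=None
    for y in ([p0[2]] if len(p0)>2 else [0,.6,1.2,-.6,-1.2] if t=="small_box" else [0]):
        q=np.array([p0[0],p0[1],y]);sx=np.array([q,q+[.008,0,0],q+[0,.008,0],q+[0,0,.25]])
        r=minimize(f,q,method="Nelder-Mead",options=dict(initial_simplex=sx,xatol=1e-4,fatol=1e-5))
        if best is None or r.fun<best.fun: best=r
    return np.round(best.x,4),round(1-best.fun,3)
def look(cam,things,seed,z={}):
    c=imaging.capture(cam)
    for t in things:
        for r in sorted(imaging.trace(cam,t),key=lambda r:-r["conf"]):
            u,v=r["point"][0]*640,r["point"][1]*400;g=onplane(c,u,v,z.get(t,0)+.03)
            if np.hypot(*(g[:2]-seed[t][:2]))<.06:
                print(cam,t,round(r["conf"],2),fit(c,t,r["mask"],seed[t],z.get(t,0)));break
        else: print(cam,t,"none")
    return c
E
python3 - <<'E'
from h import *
S={"base_box":[.53,-.007],"small_box":[.49,.41],"board":[.51,-.188],"reel":[.417,.323],"cleaner":[.59,.345],"bottle":[.414,.144]}
look("top",S,S); look("scene",["small_box","reel","cleaner","bottle"],S)
c=imaging.capture("wrist");s=telemetry.sense();T=np.eye(4);T[:3,:3]=R.from_euler("xyz",s["eef_rot"]).as_matrix();T[:3,3]=s["position"]
print(np.round(np.linalg.inv(T)@c["extrinsics"],3).tolist(),np.round(c["K"],1).tolist(),c["k1"])
t=imaging.capture("top")
for h in(.15,.2,.25): print(h,[np.round(onplane(t,*p,h)[:2],3).tolist() for p in((416,214),(466,214),(405,283))])
for h in(.08,.1,.12): print(h,[np.round(onplane(t,*p,h)[:2],3).tolist() for p in((352,219),(390,227),(340,275))])
E
```

```text
top base_box 0.76 (array([ 0.5393, -0.0068, -0.175 ]), np.float64(0.934))
top small_box 0.81 (array([0.488 , 0.4067, 2.5889]), np.float64(0.881))
top board 0.57 (array([ 0.5074, -0.1921, -0.1855]), np.float64(0.869))
top reel 0.86 (array([0.4212, 0.3235, 0.0527]), np.float64(0.702))
top cleaner 0.87 (array([0.5809, 0.3387, 0.4223]), np.float64(0.849))
top bottle 0.58 (array([0.4135, 0.1389, 0.0828]), np.float64(0.897))
scene small_box 0.7 (array([ 0.4905,  0.4078, -0.5837]), np.float64(0.778))
scene reel 0.63 (array([ 0.4267,  0.328 , -0.1055]), np.float64(0.702))
scene cleaner 0.59 (array([0.5894, 0.3474, 0.0244]), np.float64(0.852))
scene bottle 0.62 (array([0.4191, 0.1419, 0.0715]), np.float64(0.361))
[[-0.0, 0.965, 0.262, 0.065], [1.0, 0.0, 0.0, -0.0], [0.0, 0.262, -0.965, -0.178], [0.0, 0.0, 0.0, 1.0]] [[290.8, 0.0, 321.7], [0.0, 290.8, 197.9], [0.0, 0.0, 1.0]] -0.05081379115908291
0.15 [[0.424, -0.13], [0.426, -0.256], [0.254, -0.098]]
0.2 [[0.415, -0.119], [0.416, -0.238], [0.253, -0.088]]
0.25 [[0.405, -0.107], [0.407, -0.22], [0.252, -0.078]]
0.08 [[0.421, 0.025], [0.401, -0.076], [0.273, 0.056]]
0.1 [[0.418, 0.026], [0.398, -0.073], [0.273, 0.057]]
0.12 [[0.414, 0.028], [0.395, -0.07], [0.272, 0.058]]
```

```bash
python3 -m crank '[[3,-3,1,0,0,-0.03],[6,-6,2,0,0,-0.06],[9,-9,3,0,0,-0.09],[12,-12,4,0,0,-0.12],[15,-15,5,0,0,-0.12],[18,-18,5,0,0,-0.12],[20,-21,5,0,0,-0.12],[21,-24,5,0,0,-0.12],[21,-24,5,0,0,-0.12],[21,-24,5,0,0,-0.12]]' 0
python3 - <<'E'
from h import *
S={"small_box":[.488,.407,-.55],"reel":[.421,.324],"cleaner":[.581,.339]}
c=look("wrist",S,S);save(c,"w1.png");s=telemetry.sense();print(s["position"],s["eef_rot"],s["joint_pos"])
E
```

```text
clock: 2.53
position: [0.4947, 0.3708, 0.2456]
eef_rot: [3.141, -0.0, 2.584]
force: [-0.3, 0.5, 0.3]
grip_width: 0.0855
grasp_force: 0.0
wrist small_box 0.95 (array([ 0.491 ,  0.4054, -0.5526]), np.float64(0.936))
wrist reel 0.66 (array([0.4198, 0.3195, 0.0683]), np.float64(0.818))
wrist cleaner 0.91 (array([ 0.5857,  0.3362, -0.024 ]), np.float64(0.925))
[0.49296673 0.37363136 0.24554322] [ 3.14136312e+00 -2.31640991e-04  2.58953346e+00] [ 4.84552563e-01  1.29193989e-01  1.66869103e+00  3.24575817e-04
  1.34362803e+00 -5.34257629e-01]
```

View pics/w1.png

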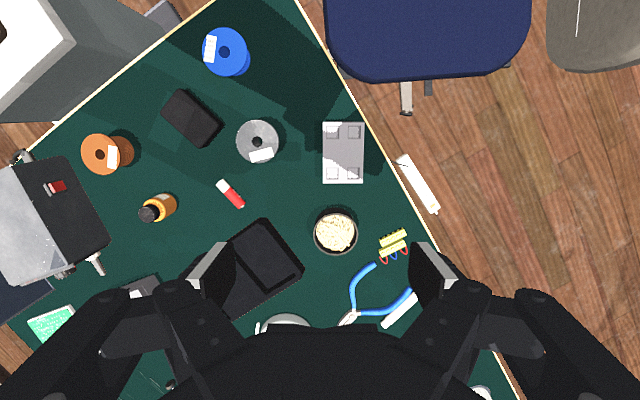

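The view shows the small box at (343,152), the grey reel at (257,141), the pot at (335,232) and the bottle at (160,206), all clear to reach. I'll grasp the small box first.

```bash
python3 -m crank '[[-0.3,1.7,-3,0,0,0],[-0.3,3.3,-7,0,0,0],[-0.3,3.3,-11,0,0,0],[-0.3,3.3,-15,0,0,0],[-0.3,3.3,-18.5,0,0,0],[-0.3,3.3,-21.5,0,0,0],[-0.3,3.3,-23.3,0,0,0],[-0.3,3.3,-24.1,0,0,0],[-0.3,3.3,-24.1,0,0,0],[-0.3,3.3,-24.1,0,0,0]]' 0
python3 -m crank '[[0,0,0,0,0,0],[0,0,0,0,0,0],[0,0,0,0,0,0],[0,0,0,0,0,0],[0,0,0,0,0,0],[0,0,0,0,0,0],[0,0,0,0,0,0],[0,0,0,0,0,0]]' 1
```

```text
clock: 3.57
position: [0.4907, 0.4066, 0.0052]
eef_rot: [3.141, 0.0, 2.589]
force: [1.1, 0.7, 0.8]
grip_width: 0.0853
grasp_force: 0.0
clock: 4.23
position: [0.4907, 0.4054, 0.0045]
eef_rot: [-3.142, -0.0, 2.588]
force: [-0.6, 0.9, 0.1]
grip_width: 0.0003
grasp_force: 0.0
```

The gripper shut to 0, so there's nothing between the fingers. I'll look.

Run:
```python
from h import *
c=imaging.capture("wrist");w=c["image"];s=imaging.capture("scene")["image"];t=imaging.capture("top")["image"]
o=np.zeros((600,640,3),np.uint8);o[:400]=w
o[400:,:320]=cv2.resize(s[110:235,160:360],(320,200));o[400:,320:]=cv2.resize(t[130:255,190:390],(320,200))
cv2.imwrite("pics/g1.png",o[:,:,::-1]);print(telemetry.sense()["grip_width"])
```

```text
0.0001472330160536406
```

View pics/g1.png

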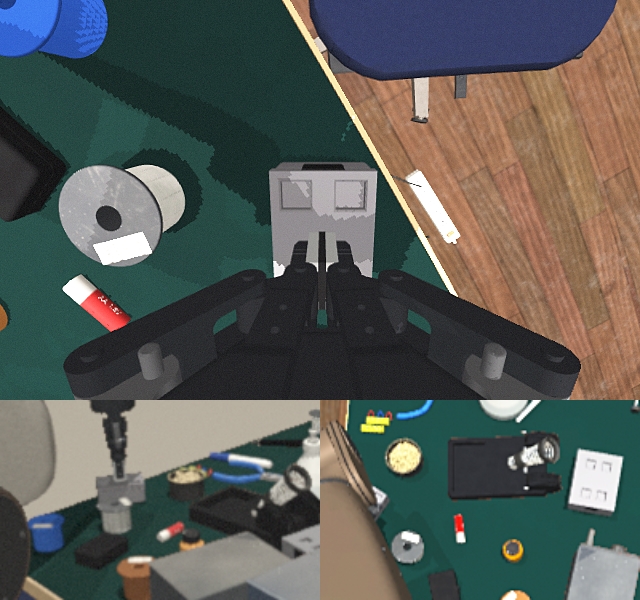

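Run:
```python
from h import *
S={"small_box":[.47,.415,-.55]}
for cam in("wrist","scene","top"): c=look(cam,S,S)
c=imaging.capture("wrist")
print(imaging.trace("wrist","small_box")[0]["point"])
for z in(.0,.02,.04): print(np.round(proj(c,[[.491,.4054,z]]))); 
C,s=np.cos(-.553),np.sin(-.553)
print(np.round(proj(c,[[.491+C*i*.04-s*j*.027,.4054+s*i*.04+C*j*.027,.04] for i in(-1,1) for j in(-1,1)])))
m=imaging.trace("wrist","small_box")[0]["mask"];y,x=np.nonzero(m);print(x.min(),x.max(),y.min(),y.max())
```

```text
wrist small_box 0.68 (array([ 0.4908,  0.4055, -0.5545]), np.float64(0.594))
scene small_box 0.97 (array([ 0.4943,  0.4143, -0.6007]), np.float64(0.737))
top small_box none
[0.5097, 0.513]
[[322. 220.]]
[[322. 232.]]
[[322. 246.]]
[[268. 172.]
 [377. 172.]
 [275. 310.]
 [369. 310.]]
269 376 161 276
```

Run:
```python
from h import *
s=imaging.capture("scene");w=imaging.capture("wrist")["image"]
print(np.round(proj(s,[[.491,.4054,z] for z in(0,.04,.08,.12)])))
o=np.hstack([cv2.resize(s["image"][80:210,180:310],(400,400),interpolation=cv2.INTER_CUBIC),cv2.resize(w[160:340,230:410],(400,400),interpolation=cv2.INTER_CUBIC)])
cv2.imwrite("pics/g2.png",o[:,:,::-1])
```

```text
[[236. 173.]
 [235. 160.]
 [234. 146.]
 [232. 132.]]
```

View pics/g2.png

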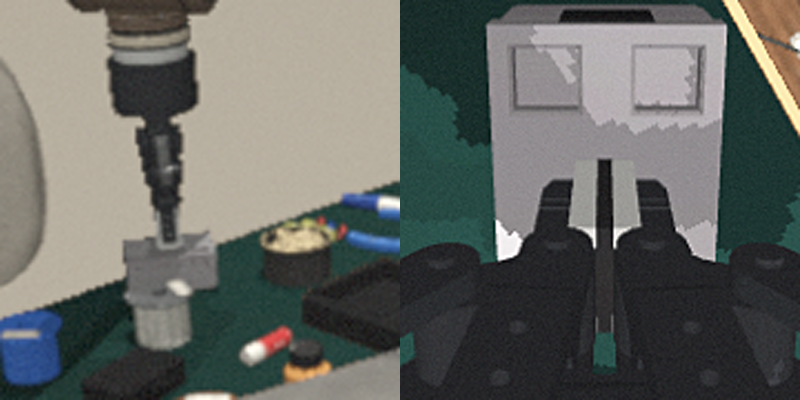

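The fingertips look sunk into the lid and there's no contact force. I'll open, raise the gripper and check the box again.

```bash
python3 -m crank '[[0,0,0,0,0,0],[0,0,0,0,0,0],[0,0,0,0,0,0],[0,0,0,0,0,0],[0,0,0,0,0,0],[0,0,0,0,0,0],[0,0,0,0,0,0]]' 0
python3 - <<'E'
from h import *
c=look("wrist",["small_box"],{"small_box":[.491,.4054,-.55]})
s=telemetry.sense();print(s)
w=c["image"];cv2.imwrite("pics/g3.png",w[:,:,::-1])
E
```

```text
clock: 5.52
position: [0.4906, 0.4055, 0.0045]
eef_rot: [-3.142, -0.0, 2.588]
force: [0.2, -0.6, -0.3]
grip_width: 0.0834
grasp_force: 0.0
wrist small_box 0.89 (array([ 0.4913,  0.4052, -0.551 ]), np.float64(0.98))
{'clock': 5.6167, 'joint_pos': array([ 5.31432241e-01,  4.17052643e-01,  1.78773236e+00, -3.55622171e-05,
        9.36839814e-01, -4.85532463e-01]), 'joint_vel': array([ 0.00035239,  0.00078302,  0.00050563,  0.00028305, -0.00099589,
        0.00064959]), 'joint_efforts': array([-2.49532586e-04, -4.04510415e+01, -2.42423397e+01, -2.69214861e-04,
        1.35724174e-03, -1.31706929e-05]), 'position': array([0.4906724 , 0.40547086, 0.00450439]), 'eef_rot': array([-3.14155084e+00,  1.03301564e-05,  2.58778210e+00]), 'force': array([ 0.21282618, -0.6608744 ,  0.10243248]), 'wrist_torque': array([ 0.01955438, -0.02436495,  0.01298042]), 'grasp_force': 0.0, 'grip_width': 0.08516992073384004}
```

View pics/g3.png

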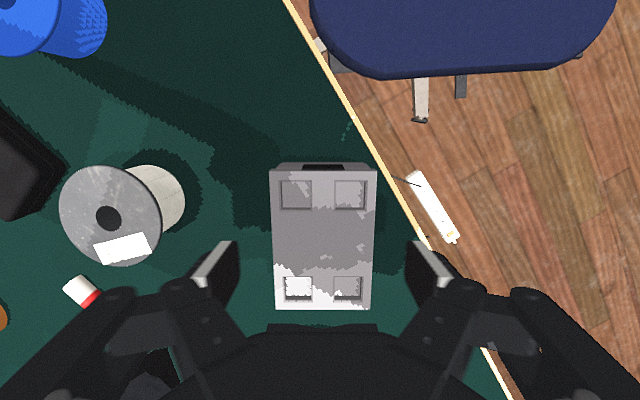

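The view shows the box sitting undisturbed, centred between the open fingers, with its corners at (270,165) to (376,310). The pad tips at (238,242) and (405,242) are 167 px apart for 85 mm, so they are at about lid height. The fingers therefore end higher than the reported TCP implies, and they closed above the lid. I'll descend in small steps and watch the force.

```bash
python3 -m crank '[[0,0,-0.4,0,0,0],[0,0,-0.8,0,0,0],[0,0,-1.2,0,0,0],[0,0,-1.2,0,0,0]]' 0
python3 - <<'E'
from h import *
c=look("wrist",["small_box"],{"small_box":[.491,.4054,-.55]})
c=imaging.capture("scene");look("scene",["small_box"],{"small_box":[.491,.4054,-.55]})
s=telemetry.sense();print(s["position"],s["force"])
E
```

```text
clock: 5.95
position: [0.4897, 0.4049, -0.009]
eef_rot: [-3.139, -0.001, 2.588]
force: [-0.7, -0.5, 0.1]
grip_width: 0.0852
grasp_force: 0.0
wrist small_box 0.85 (array([ 0.491 ,  0.4055, -0.5546]), np.float64(0.972))
scene small_box 0.94 (array([ 0.4917,  0.4097, -0.6246]), np.float64(0.604))
[ 0.49083854  0.40556446 -0.00732097] [-0.19721696  0.22983964 -1.03140245]
```

```bash
python3 -m crank '[[0,0,-0.3,0,0,0],[0,0,-0.6,0,0,0],[0,0,-0.8,0,0,0],[0,0,-0.8,0,0,0]]' 0
python3 -m crank '[[0,0,-0.3,0,0,0],[0,0,-0.6,0,0,0],[0,0,-0.6,0,0,0]]' 0
```

```text
clock: 6.53
position: [0.4901, 0.4051, -0.0163]
eef_rot: [-3.14, -0.001, 2.588]
force: [0.1, 0.2, 0.0]
grip_width: 0.0853
grasp_force: 0.0
clock: 6.78
position: [0.4902, 0.4052, -0.0223]
eef_rot: [-3.141, -0.001, 2.588]
force: [-0.4, -0.6, 0.1]
grip_width: 0.0853
grasp_force: 0.0
```

```bash
python3 -m crank '[[0,0,-0.3,0,0,0],[0,0,-0.6,0,0,0],[0,0,-0.8,0,0,0],[0,0,-0.8,0,0,0]]' 0
python3 -m crank '[[0,0,0,0,0,0],[0,0,0,0,0,0],[0,0,0,0,0,0],[0,0,0,0,0,0],[0,0,0,0,0,0],[0,0,0,0,0,0]]' 1
```

```text
clock: 7.12
position: [0.4902, 0.4052, -0.0303]
eef_rot: [-3.14, -0.001, 2.588]
force: [0.2, -0.2, 0.6]
grip_width: 0.0852
grasp_force: 0.0
clock: 7.62
position: [0.4911, 0.4057, -0.029]
eef_rot: [3.141, 0.0, 2.588]
force: [-0.4, 1.0, 1.3]
grip_width: 0.0532
grasp_force: 64.2
```

The box is gripped (53 mm wide, 64 N). The fingertips sit about 40 mm above the reported TCP. I'll lift and carry it to just beyond the big box, so the wrist camera can see that box.

```bash
python3 -m crank '[[0,0,1.5,0,0,0],[0,0,5,0,0,0],[0,0,9,0,0,0],[0,0,13,0,0,0],[0,0,17,0,0,0],[1,-3,19,0,0,0],[2,-7,20,0,0,0.05],[3,-11,20,0,0,0.1],[4,-15,20,0,0,0.15],[5,-19,20,0,0,0.2],[6,-23,20,0,0,0.25],[7,-27,20,0,0,0.3],[8,-31,20,0,0,0.35],[9,-35,20,0,0,0.38],[10,-38.5,20,0,0,0.38],[11,-41,20,0,0,0.38],[11,-42,20,0,0,0.38],[11,-42,20,0,0,0.38],[11,-42,20,0,0,0.38]]' 1
python3 - <<'E'
from h import *
S={"base_box":[.539,-.007,-.175],"board":[.51,-.19,-.18],"bottle":[.414,.139]}
c=look("wrist",S,S);save(c,"w2.png");look("top",["base_box","board"],S);s=telemetry.sense();print(s["position"],s["eef_rot"],s["joint_pos"],s["grip_width"])
E
```

```text
clock: 9.2
position: [0.6, -0.0141, 0.1706]
eef_rot: [3.141, -0.001, 2.967]
force: [0.3, -0.2, 0.0]
grip_width: 0.0532
grasp_force: 63.8
wrist base_box 0.65 (array([ 0.5413, -0.0078, -0.1756]), np.float64(0.906))
wrist board 0.95 (array([ 0.5091, -0.1929, -0.1878]), np.float64(0.953))
wrist bottle none
top base_box none
top board 0.88 (array([ 0.5105, -0.1928, -0.1327]), np.float64(0.837))
[ 0.60047432 -0.01338074  0.17058416] [ 3.14153272e+00 -9.09779775e-05  2.96941656e+00] [-1.91100444e-01  1.45863062e-01  1.78863512e+00  6.22741866e-05
  1.20718657e+00 -1.58974283e+00] 0.05309488902160704
```

View pics/w2.png

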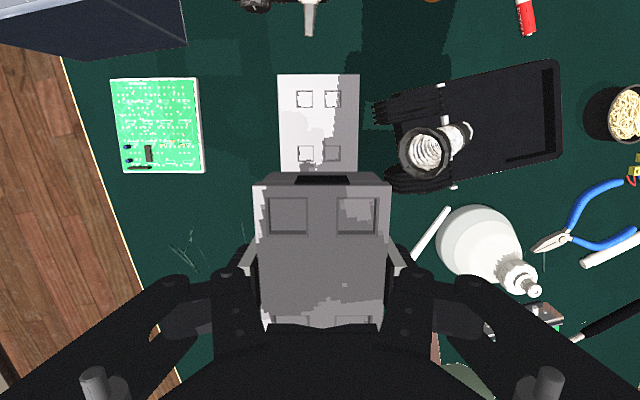

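The view shows the big box lid at (318,122) with recesses at (305,99), (331,99), (305,152) and (331,152), and the board plate at (156,124). The held box is straight in the grip at (320,255). I'll overlay the fits to check them.

```bash
cat >> h.py <<'E'
def ov(c,im,P,p,z,f,x0,y0,col):
    C,S=np.cos(p[2]),np.sin(p[2])
    q=proj(c,np.array(P)@np.array([[C,S,0],[-S,C,0],[0,0,1]])+[p[0],p[1],z])
    cv2.polylines(im,[np.int32((q-[x0,y0]+.5)*f*8)],True,col,1,cv2.LINE_AA,3)
def rec(z): return [[[sx*.027+i*.0075,sy*.014+j*.0075,z] for i,j in((-1,-1),(-1,1),(1,1),(1,-1))] for sx in(-1,1) for sy in(-1,1)]
def rect(x,y,z): return [[i*x/2,j*y/2,z] for i,j in((-1,-1),(-1,1),(1,1),(1,-1))]
E
python3 - <<'E'
from h import *
c=imaging.capture("wrist");x0,y0,f=240,60,4
im=cv2.resize(c["image"][60:205,240:400,::-1],None,fx=f,fy=f,interpolation=cv2.INTER_CUBIC).copy()
b=[.5413,-.0078,-.1756]
for P in rec(.048)+[rect(.1,.08,.048)]: ov(c,im,P,b,0,f,x0,y0,(0,0,255))
cv2.imwrite("pics/ov1.png",im)
for t in imaging.trace("wrist","small_box")[:2]:
    m=t["mask"];y,x=np.nonzero(m);print(t["conf"],x.min(),x.max(),y.min(),y.max())
    if y.max()>200: print(fit(c,"small_box",m,[.6,-.013,-.172],.201))
E
```

```text
0.79 251 391 170 330
(array([ 0.5994, -0.0141, -0.1803]), np.float64(0.823))
```

View pics/ov1.png

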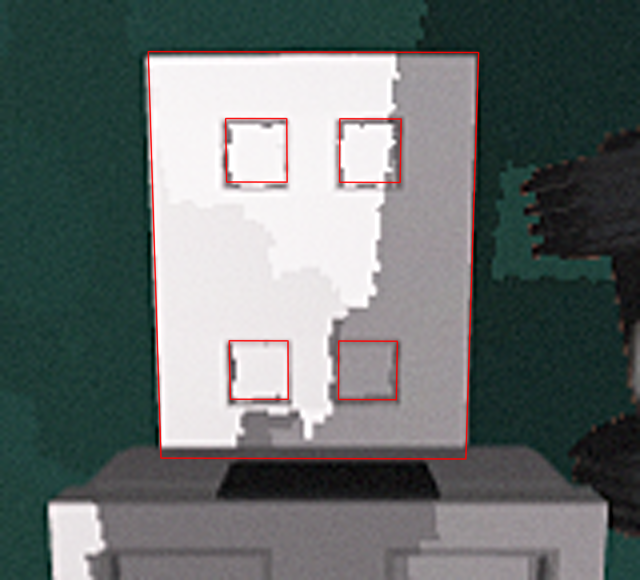

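```bash
python3 -m crank '[[-2,0.3,-2,0,0,0],[-4,0.6,-4,0,0,0],[-5.8,0.7,-7,0,0,0],[-5.8,0.7,-10,0,0,0],[-5.8,0.7,-12.5,0,0,0],[-5.8,0.7,-14,0,0,0],[-5.8,0.7,-14,0,0,0],[-5.8,0.7,-14,0,0,0],[-5.8,0.7,-14,0,0,0]]' 1
python3 - <<'E'
from h import *
p=[]
for i in range(8):
    imaging.capture("wrist");s=telemetry.sense();p.append(np.r_[s["position"],s["eef_rot"][2]])
print(np.round(np.mean(p,0),4),np.round(np.std(p,0),4),s["force"],s["grip_width"])
E
```

```text
clock: 10.4
position: [0.544, -0.0077, 0.032]
eef_rot: [-3.142, 0.002, 2.968]
force: [0.4, -0.4, -1.3]
grip_width: 0.0529
grasp_force: 63.8
[ 0.5438 -0.0077  0.0319  2.9679] [0.0005 0.0001 0.0005 0.    ] [-0.02346625 -0.54385513 -0.47688344] 0.053201870869832746
```

```bash
python3 -m crank '[[-0.15,0,-0.4,0,0,0],[-0.15,0,-0.8,0,0,0],[-0.15,0,-1.1,0,0,0],[-0.15,0,-1.3,0,0,0],[-0.15,0,-1.5,0,0,0],[-0.15,0,-1.7,0,0,0],[-0.15,0,-1.7,0,0,0]]' 1
python3 - <<'E'
from h import *
c=imaging.capture("wrist");s=telemetry.sense();print(s["position"],s["force"],s["wrist_torque"])
f=4;im=cv2.resize(c["image"][110:260,220:420,::-1],None,fx=f,fy=f,interpolation=cv2.INTER_CUBIC).copy()
b=[.542,-.0075,-.1756]
ov(c,im,rect(.1,.08,.048),b,0,f,220,110,(0,0,255))
for P in rec(.04)+[rect(.08,.054,.04)]: ov(c,im,P,b,.045,f,220,110,(255,0,0))
cv2.imwrite("pics/ov2.png",im)
E
```

```text
clock: 11.38
position: [0.5414, -0.0075, 0.0139]
eef_rot: [-3.142, -0.0, 2.968]
force: [-1.6, 0.1, 3.8]
grip_width: 0.0531
grasp_force: 64.3
[ 0.54139711 -0.00755738  0.01397972] [-1.91176435  0.15702826  2.77190009] [0.05648416 0.23489856 0.06310591]
```

View pics/ov2.png

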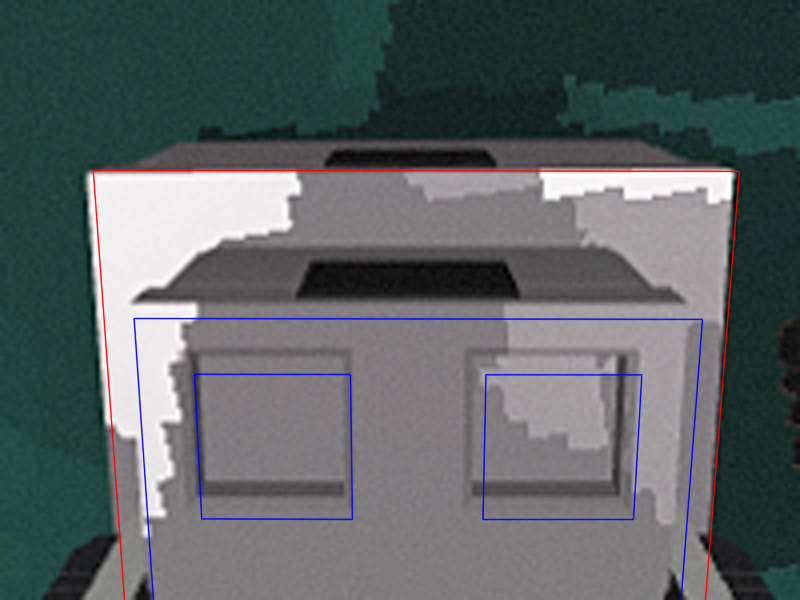

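The feet are in the recesses: the tool is at 13.9 mm, against 13 mm seated and 18 mm if the feet stood on the lid. The contact force is light. I'll lower 1 mm and release with a partial opening to stay clear of the lamp.

```bash
python3 -m crank '[[0,0,-0.1,0,0,0],[0,0,-0.1,0,0,0]]' 1; python3 -m crank '[[0,0,0,0,0,0],[0,0,0,0,0,0],[0,0,0,0,0,0],[0,0,0,0,0,0]]' 0.22
python3 -m crank '[[0,0,1,0,0,0],[0,0,3,0,0,0],[0,0,6,0,0,0],[1.5,0,9,0,0,0],[3,0,12,0,0,0],[5,0,14,0,0,0],[6,0,14,0,0,0],[6,0,14,0,0,0]]' 0.22
python3 - <<'E'
from h import *
c=imaging.capture("wrist");s=telemetry.sense();print(s["position"])
b=[.542,-.0078,-.1756]
x0,y0,f=220,60,4;im=cv2.resize(c["image"][60:205,220:420,::-1],None,fx=f,fy=f,interpolation=cv2.INTER_CUBIC).copy()
ov(c,im,rect(.1,.08,.048),b,0,f,x0,y0,(0,0,255))
for P in rec(.04)+[rect(.08,.054,.04)]: ov(c,im,P,b,.043,f,x0,y0,(255,0,0))
cv2.imwrite("pics/ov3.png",im)
E
```

```text
clock: 11.6
position: [0.5413, -0.0075, 0.0139]
eef_rot: [-3.141, -0.001, 2.968]
force: [-4.8, -0.2, 7.7]
grip_width: 0.0533
grasp_force: 65.0
clock: 11.93
position: [0.5411, -0.0075, 0.0123]
eef_rot: [3.142, -0.0, 2.968]
force: [-0.8, -0.4, 0.1]
grip_width: 0.0663
grasp_force: 0.0
clock: 12.6
position: [0.6038, -0.0079, 0.1548]
eef_rot: [-3.142, 0.005, 2.968]
force: [-0.8, -1.1, 0.5]
grip_width: 0.0669
grasp_force: 0.0
[ 0.60128209 -0.00751056  0.15232818]
```

View pics/ov3.png

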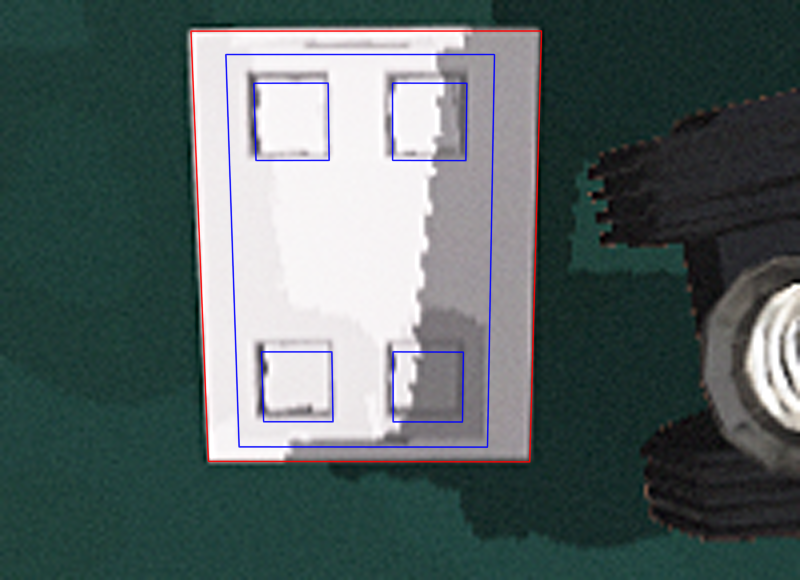

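The small box is seated: its origin is 42 mm above the desk at release against 43 mm seated, with an offset of about 1 mm in the image. Next is the reel.

```bash
python3 -m crank '[[-1,3,2,0,0,0],[-2.5,7,3,0,0,0],[-4,11,3,0,0,0],[-5.5,15,3,0,0,0],[-7,19,3,0,0,0],[-8.5,23,3,0,0,0],[-10,27,3,0,0,0],[-11.5,30,3,0,0,0],[-12.5,32,3,0,0,0],[-13,32.7,3,0,0,0],[-13,32.7,3,0,0,0],[-13,32.7,3,0,0,0],[-13,32.7,3,0,0,0]]' 0
python3 - <<'E'
from h import *
S={"reel":[.42,.32],"cleaner":[.585,.336],"bottle":[.414,.139]}
c=look("wrist",S,S)
p=[]
for i in range(4): imaging.capture("wrist");p.append(telemetry.sense()["position"])
print(np.mean(p,0))
t=[r for r in imaging.trace("wrist","reel")]
for r in t: print(r["conf"],np.array(r["point"])*[640,400],r["mask"].sum())
print(np.round(proj(c,[[.42,.3195,0],[.42,.3195,.044]])))
E
```

```text
clock: 13.73
position: [0.4712, 0.318, 0.1816]
eef_rot: [-3.14, -0.001, 2.966]
force: [0.5, -1.1, -0.2]
grip_width: 0.0855
grasp_force: 0.0
wrist reel 0.58 (array([ 0.4187,  0.3184, -0.037 ]), np.float64(0.864))
wrist cleaner none
wrist bottle 0.93 (array([0.4177, 0.1381, 0.0911]), np.float64(0.891))
[0.47165166 0.31880265 0.18255813]
0.85 [311.488 131.4  ] 2138
0.74 [323.904  18.48 ] 2227
0.7 [124.8  69.6] 2772
[[316. 132.]
 [316. 133.]]
```

```bash
python3 -m crank '[[-2.5,0,-3,0,0,0],[-5.3,0,-6,0,0,0],[-5.3,0,-10,0,0,0],[-5.3,0,-14,0,0,0],[-5.3,0,-17,0,0,0],[-5.3,0,-19.5,0,0,0],[-5.3,0,-20.8,0,0,0],[-5.3,0,-21.3,0,0,0],[-5.3,0,-21.3,0,0,0],[-5.3,0,-21.3,0,0,0]]' 0
python3 -m crank '[[0,0,0,0,0,0],[0,0,0,0,0,0],[0,0,0,0,0,0],[0,0,0,0,0,0],[0,0,0,0,0,0],[0,0,0,0,0,0]]' 1
python3 - <<'E'
from h import *
c=look("wrist",["reel"],{"reel":[.419,.319]});s=telemetry.sense();print(s["position"],s["force"])
E
```

```text
clock: 15.02
position: [0.4189, 0.3198, -0.0297]
eef_rot: [3.141, 0.001, 2.968]
force: [0.5, 0.3, 0.8]
grip_width: 0.0856
grasp_force: 0.0
clock: 15.52
position: [0.4196, 0.3201, -0.0287]
eef_rot: [3.14, 0.002, 2.968]
force: [-0.5, -1.1, 6.2]
grip_width: 0.0549
grasp_force: 64.0
wrist reel 0.61 (array([0.419 , 0.3193, 0.1197]), np.float64(0.828))
[ 0.41958598  0.32010784 -0.02862977] [ 0.52925851 -1.16799954  6.38552324]
```

Reel gripped. Targets from the fits: reel (0.648, -0.027), cleaner (0.624, -0.215), bottle (0.526, -0.100).

```bash
python3 -m crank '[[0,0,1,0,0,0],[0,0,4,0,0,0],[0,0,8,0,0,0],[0,0,12,0,0,0],[0,0,16,0,0,0],[0,-2.5,18,0,0,0],[1,-6,18,0,0,0],[2.5,-9.8,18,0,0,0],[4,-13.6,18,0,0,0],[5.5,-17.4,18,0,0,0],[7,-21.2,18,0,0,0],[9,-24.8,18,0,0,0],[12,-27.5,18,0,0,0],[15,-30,18,0,0,0],[18,-32.5,18,0,0,0],[21,-34,18,0,0,0],[22.5,-34.6,18,0,0,0],[22.9,-34.6,18,0,0,0],[22.9,-34.6,18,0,0,0],[22.9,-34.6,18,0,0,0]]' 1
python3 - <<'E'
from h import *
S={"base_box":[.542,-.0078,-.1756],"small_box":[.541,-.0078,-.1756],"board":[.509,-.193,-.188]}
c=look("wrist",S,S,{"small_box":.043});save(c,"w4.png")
p=[]
for i in range(4): imaging.capture("top");p.append(telemetry.sense()["position"])
print(np.mean(p,0),telemetry.sense()["grip_width"]);look("top",S,S,{"small_box":.043})
E
```

```text
clock: 17.28
position: [0.6458, -0.0257, 0.1486]
eef_rot: [3.141, -0.003, 2.968]
force: [-0.5, -0.1, -3.4]
grip_width: 0.0545
grasp_force: 64.7
wrist base_box 0.96 (array([ 0.5429, -0.008 , -0.1741]), np.float64(0.297))
wrist small_box 0.9 (array([ 0.5413, -0.0081, -0.179 ]), np.float64(0.969))
wrist board 0.86 (array([ 0.5098, -0.1927, -0.1835]), np.float64(0.959))
[ 0.64667618 -0.0259547   0.14978062] 0.05457866798083606
top base_box none
top small_box none
top board 0.58 (array([ 0.5113, -0.1961, -0.0549]), np.float64(0.753))
```

View pics/w4.png

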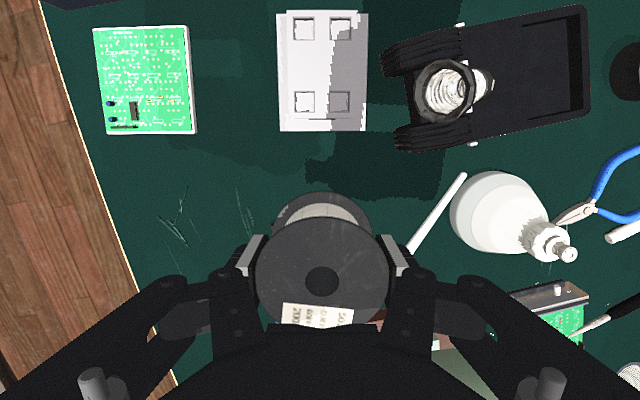

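The view shows the small box level on the big one at (322,70), with the reel held upright at (322,275) and free desk below it. Lowering the reel.

```bash
python3 -m crank '[[0.15,-0.1,-3,0,0,0],[0.15,-0.1,-7,0,0,0],[0.15,-0.1,-11,0,0,0],[0.15,-0.1,-14.5,0,0,0],[0.15,-0.1,-16.5,0,0,0],[0.15,-0.1,-17.2,0,0,0],[0.15,-0.1,-17.6,0,0,0],[0.15,-0.1,-17.8,0,0,0],[0.15,-0.1,-17.8,0,0,0]]' 1
python3 -m crank '[[0,0,0,0,0,0],[0,0,0,0,0,0],[0,0,0,0,0,0],[0,0,0,0,0,0],[0,0,0,0,0,0]]' 0.1
```

```text
clock: 18.63
position: [0.6504, -0.0279, -0.0266]
eef_rot: [-3.142, 0.004, 2.968]
force: [-0.3, -0.0, -1.7]
grip_width: 0.0551
grasp_force: 64.7
clock: 19.05
position: [0.6494, -0.0276, -0.0275]
eef_rot: [-3.142, 0.002, 2.968]
force: [0.6, -0.2, 0.2]
grip_width: 0.0769
grasp_force: 0.0
```

```bash
python3 -m crank '[[0,0,1,0,0,0],[0,0,4,0,0,0],[0,0,8,0,0,0],[0,0,12,0,0,0],[0,0,16,0,0,0],[0,0,19,0,0,0],[0,0,19,0,0,0],[0,0,19,0,0,0]]' 0.1
python3 - <<'E'
from h import *
S={"base_box":[.542,-.0078,-.1756],"reel":[.648,-.027],"small_box":[.541,-.0078,-.1756]}
for i in range(2):c=look("wrist",S,S,{"small_box":.043})
p=telemetry.sense()["position"];print(p)
S["reel"]=[.648,-.027];look("top",["reel"],S)
E
```

```text
clock: 19.72
position: [0.6506, -0.0278, 0.1659]
eef_rot: [-3.141, 0.007, 2.968]
force: [0.3, -0.2, -0.9]
grip_width: 0.0774
grasp_force: 0.0
wrist base_box 0.92 (array([ 0.543 , -0.0079, -0.1722]), np.float64(0.3))
wrist reel 0.63 (array([ 0.6505, -0.0291,  0.0382]), np.float64(0.906))
wrist small_box 0.77 (array([ 0.5415, -0.0083, -0.1806]), np.float64(0.97))
wrist base_box 0.68 (array([ 0.543 , -0.0079, -0.1762]), np.float64(0.282))
wrist reel 0.73 (array([ 0.6499, -0.0286,  0.122 ]), np.float64(0.934))
wrist small_box 0.62 (array([ 0.5414, -0.0081, -0.1823]), np.float64(0.972))
[ 0.64795727 -0.02739833  0.15991565]
top reel none
```

The reel stands at about 31 mm gap and 1.6 mm lateral offset. Next is the cleaner, taking a route around the flask.

```bash
python3 -m crank '[[-4,0,3,0,0,0.03],[-8,1,4,0,0,0.06],[-11,3,4,0,0,0.09],[-12,7,4,0,0,0.12],[-12,11,4,0,0,0.15],[-12,15,4,0,0,0.17],[-12,19,4,0,0,0.17],[-12,23,4,0,0,0.17],[-11,27,4,0,0,0.17],[-9,30.5,4,0,0,0.17],[-7,33.5,3,0,0,0.17],[-5.5,36,2,0,0,0.17],[-5,36.3,2,0,0,0.17],[-5,36.3,2,0,0,0.17],[-5,36.3,2,0,0,0.17]]' 0
python3 - <<'E'
from h import *
S={"cleaner":[.585,.336]}
for i in range(2):c=look("wrist",S,S)
p=[]
for i in range(4): imaging.capture("top");p.append(telemetry.sense()["position"])
print(np.mean(p,0))
for t in("blocks","battery"):
    imaging.capture("wrist")
    for r in imaging.place_of("wrist",t)[:1]: print(t,r["conf"],onplane(c,r["point"][0]*640,r["point"][1]*400,0))
E
```

```text
clock: 21.47
position: [0.5985, 0.335, 0.1812]
eef_rot: [-3.141, -0.001, 3.138]
force: [-0.5, -0.1, 0.1]
grip_width: 0.0854
grasp_force: 0.0
wrist cleaner 0.88 (array([0.5851, 0.3373, 0.0305]), np.float64(0.918))
wrist cleaner none
[0.59872988 0.33470595 0.18243541]
blocks 0.93 [0.65835345 0.39613916 0.        ]
battery 0.97 [0.46140984 0.23205314 0.        ]
```

```bash
python3 -m crank '[[-1.3,0.2,-4,0,0,0],[-1.3,0.2,-8,0,0,0],[-1.3,0.2,-12,0,0,0],[-1.3,0.2,-15,0,0,0],[-1.3,0.2,-17.5,0,0,0],[-1.3,0.2,-19.5,0,0,0],[-1.3,0.2,-20.5,0,0,0],[-1.3,0.2,-21,0,0,0],[-1.3,0.2,-21,0,0,0],[-1.3,0.2,-21,0,0,0]]' 0
python3 -m crank '[[0,0,0,0,0,0],[0,0,0,0,0,0],[0,0,0,0,0,0],[0,0,0,0,0,0],[0,0,0,0,0,0]]' 1
```

```text
clock: 22.9
position: [0.5867, 0.3379, -0.0271]
eef_rot: [3.141, 0.002, 3.138]
force: [0.4, -0.4, -0.2]
grip_width: 0.0851
grasp_force: 0.0
clock: 23.32
position: [0.5876, 0.3382, -0.0256]
eef_rot: [3.14, 0.004, 3.138]
force: [-1.6, -1.2, 6.1]
grip_width: 0.0622
grasp_force: 66.0
```

```bash
python3 -m crank '[[0,0,1,0,0,0],[0,0,4,0,0,0],[0,0,8,0,0,0],[0,0,12,0,0,0],[0,0,16,0,0,0],[-1.5,-2,19,0,0,0],[-3.5,-5.5,20,0,0,0],[-5,-9.3,20,0,0,0],[-5.5,-13.3,20,0,0,0],[-5.5,-17.3,20,0,0,0],[-5.5,-21.3,20,0,0,0],[-5.5,-25.3,20,0,0,0],[-5.5,-29.3,20,0,0,0],[-5,-33.3,20,0,0,-0.05],[-3.5,-37,20,0,0,-0.1],[-1.5,-40.6,20,0,0,-0.15],[0.5,-44.2,20,0,0,-0.17],[2,-47.8,20,0,0,-0.17],[3.2,-51.4,20,0,0,-0.17],[3.7,-55.1,20,0,0,-0.17]]' 1
python3 -m crank '[[0,0,-2,0,0,0],[0,0,-2,0,0,0],[0,0,-2,0,0,0]]' 1
python3 - <<'E'
from h import *
S={"board":[.5095,-.1928,-.186],"cleaner":[.623,-.214]}
for i in range(2):c=look("wrist",S,S,{"cleaner":.18})
p=[]
for i in range(4): imaging.capture("top");p.append(telemetry.sense()["position"])
s=telemetry.sense();print(np.mean(p,0),s["joint_pos"],s["grip_width"])
E
```

```text
clock: 24.98
position: [0.6233, -0.2151, 0.1714]
eef_rot: [3.141, 0.0, 2.968]
force: [1.4, -0.2, -1.3]
grip_width: 0.0623
grasp_force: 66.1
clock: 25.23
position: [0.6209, -0.2128, 0.1495]
eef_rot: [3.14, -0.005, 2.967]
force: [-0.2, -0.3, -1.8]
grip_width: 0.0622
grasp_force: 66.1
wrist board none
wrist cleaner 0.78 (array([ 0.6192, -0.2132,  0.1031]), np.float64(0.875))
wrist board 0.9 (array([ 0.5102, -0.1914, -0.1727]), np.float64(0.966))
wrist cleaner 0.55 (array([ 0.6205, -0.2126,  0.0457]), np.float64(0.911))
[ 0.62297588 -0.21296669  0.15229585] [-4.83595516e-01  2.85808185e-01  1.65876383e+00 -3.43234547e-05
  1.19634962e+00 -1.88120121e+00] 0.06239149625275252
```

```bash
python3 -m crank '[[0.3,-0.1,-3,0,0,0],[0.3,-0.1,-7,0,0,0],[0.3,-0.1,-11,0,0,0],[0.3,-0.1,-14.5,0,0,0],[0.3,-0.1,-16.5,0,0,0],[0.3,-0.1,-17.3,0,0,0],[0.3,-0.1,-17.7,0,0,0],[0.3,-0.1,-17.9,0,0,0],[0.3,-0.1,-17.9,0,0,0]]' 1
python3 -m crank '[[0,0,0,0,0,0],[0,0,0,0,0,0],[0,0,0,0,0,0],[0,0,0,0,0,0],[0,0,0,0,0,0]]' 0
python3 -m crank '[[0,0,1,0,0,0],[0,0,4,0,0,0],[0,0,8,0,0,0],[0,0,12,0,0,0],[0,0,16,0,0,0],[0,0,19,0,0,0],[0,0,19,0,0,0],[0,0,19,0,0,0]]' 0
python3 - <<'E'
from h import *
S={"board":[.5095,-.1928,-.186],"cleaner":[.624,-.214]}
for i in range(2):c=look("wrist",S,S)
print(telemetry.sense()["position"])
E
```

```text
clock: 26.48
position: [0.6263, -0.2147, -0.0254]
eef_rot: [-3.141, 0.0, 2.968]
force: [-0.2, 0.4, -0.6]
grip_width: 0.0624
grasp_force: 66.2
clock: 26.9
position: [0.626, -0.2147, -0.0272]
eef_rot: [-3.141, 0.001, 2.968]
force: [0.2, 0.9, 0.3]
grip_width: 0.0853
grasp_force: 0.0
clock: 27.57
position: [0.6274, -0.2154, 0.1669]
eef_rot: [-3.139, 0.007, 2.968]
force: [-0.3, 0.2, -0.8]
grip_width: 0.0854
grasp_force: 0.0
wrist board 0.81 (array([ 0.51  , -0.1922, -0.19  ]), np.float64(0.967))
wrist cleaner 0.82 (array([ 0.625 , -0.2159,  0.1232]), np.float64(0.928))
wrist board 0.81 (array([ 0.5099, -0.1921, -0.1828]), np.float64(0.963))
wrist cleaner none
[ 0.62457571 -0.21395689  0.16010571]
```

```bash
python3 -m crank '[[0,0,3,0,0,0],[-0.5,3.7,4,0,0,0],[-1.5,7.5,4,0,0,0],[-3.5,11,4,0,0,0],[-5.5,14.5,4,0,0,0],[-7.5,18,4,0,0,0],[-9.5,21.5,4,0,0,0],[-11.5,25,4,0,0,0],[-13.5,28.5,4,0,0,0],[-15.5,32,4,0,0,0],[-17.5,34.5,4,0,0,0],[-18.5,35.2,4,0,0,0],[-18.5,35.2,4,0,0,0],[-18.5,35.2,4,0,0,0],[-18.5,35.2,4,0,0,0]]' 0
python3 - <<'E'
from h import *
S={"bottle":[.416,.139]}
for i in range(2):c=look("wrist",S,S)
save(c,"w6.png");print(telemetry.sense()["position"]);look("top",S,S)
E
```

```text
clock: 29.12
position: [0.4414, 0.1366, 0.2023]
eef_rot: [-3.141, 0.0, 2.967]
force: [1.3, 0.2, -0.1]
grip_width: 0.0853
grasp_force: 0.0
wrist bottle 0.95 (array([0.4163, 0.1358, 0.0141]), np.float64(0.854))
wrist bottle 0.66 (array([ 0.416 ,  0.1368, -0.0964]), np.float64(0.802))
[0.44139886 0.13651583 0.20239282]
top bottle none
```

View pics/w6.png

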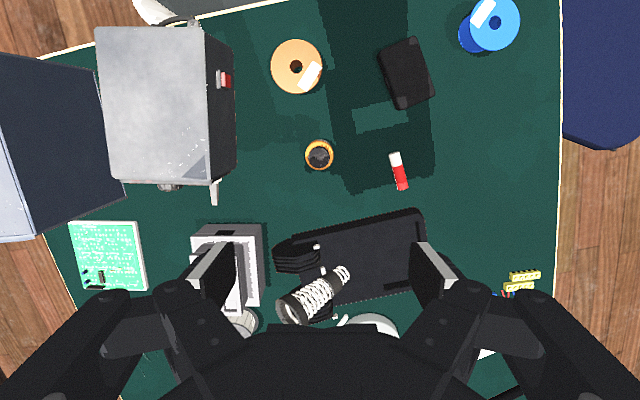

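The bottle is at (319,154), with free space on both sides for the fingers. Grasping it.

```bash
python3 -m crank '[[-1.5,0,-4,0,0,0],[-2.5,0,-8,0,0,0],[-2.5,0,-12,0,0,0],[-2.5,0,-15.5,0,0,0],[-2.5,0,-18.5,0,0,0],[-2.5,0,-20.7,0,0,0],[-2.5,0,-22,0,0,0],[-2.5,0,-22.7,0,0,0],[-2.5,0,-22.7,0,0,0],[-2.5,0,-22.7,0,0,0]]' 0
python3 -m crank '[[0,0,0,0,0,0],[0,0,0,0,0,0],[0,0,0,0,0,0],[0,0,0,0,0,0],[0,0,0,0,0,0],[0,0,0,0,0,0],[0,0,0,0,0,0]]' 1
```

```text
clock: 30.25
position: [0.4163, 0.1374, -0.0241]
eef_rot: [3.142, 0.0, 2.968]
force: [0.0, 0.2, 0.3]
grip_width: 0.0854
grasp_force: 0.0
clock: 30.83
position: [0.4167, 0.1376, -0.0235]
eef_rot: [3.141, 0.002, 2.968]
force: [-1.1, -0.9, 5.6]
grip_width: 0.0318
grasp_force: 60.0
```

```bash
python3 -m crank '[[0,0,1,0,0,0],[0,0,4,0,0,0],[0,0,8,0,0,0],[0,0,12,0,0,0],[0,0,16,0,0,0],[1,-1.5,19,0,0,0],[3,-4.5,20,0,0,0],[5,-8,20,0,0,0],[7,-11.5,20,0,0,0],[9,-15,20,0,0,0],[10.5,-18.7,20,0,0,0],[10.9,-22,20,0,0,0],[10.9,-23.8,19,0,0,0],[10.9,-23.8,18,0,0,0],[10.9,-23.8,18,0,0,0],[10.9,-23.8,18,0,0,0]]' 1
python3 - <<'E'
from h import *
S={"bottle":[.526,-.1]}
for i in range(2):c=look("wrist",S,S,{"bottle":.18})
p=[]
for i in range(4): imaging.capture("top");p.append(telemetry.sense()["position"])
s=telemetry.sense();print(np.mean(p,0),s["grip_width"])
E
```

```text
clock: 32.17
position: [0.5235, -0.0994, 0.1543]
eef_rot: [3.141, -0.003, 2.968]
force: [-0.2, -0.0, -0.3]
grip_width: 0.0316
grasp_force: 59.6
wrist bottle 0.78 (array([ 0.5216, -0.0996,  0.1588]), np.float64(0.851))
wrist bottle 0.56 (array([ 0.523 , -0.0997,  0.2052]), np.float64(0.883))
[ 0.52496343 -0.09980817  0.15616374] 0.031820278764615045
```

```bash
python3 -m crank '[[0.25,0,-3,0,0,0],[0.25,0,-7,0,0,0],[0.25,0,-11,0,0,0],[0.25,0,-14.5,0,0,0],[0.25,0,-16.5,0,0,0],[0.25,0,-17.3,0,0,0],[0.25,0,-17.7,0,0,0],[0.25,0,-17.9,0,0,0],[0.25,0,-17.9,0,0,0]]' 1
python3 -m crank '[[0,0,0,0,0,0],[0,0,0,0,0,0],[0,0,0,0,0,0],[0,0,0,0,0,0]]' 0.45
python3 -m crank '[[0,0,1,0,0,0],[0,0,3,0,0,0],[0,0,6,0,0,0],[0,0,10,0,0,0],[2,0,14,0,0,0],[5,0,18,0,0,0],[8,0,22,0,0,0],[10,0,24,0,0,0],[10,0,24,0,0,0],[10,0,24,0,0,0],[10,0,24,0,0,0]]' 0.45
python3 - <<'E'
from h import *
S={"board":[.51,-.192,-.185],"cleaner":[.625,-.2155],"bottle":[.526,-.1],"reel":[.65,-.028],"small_box":[.5415,-.008,-.178]}
c=look("wrist",S,S,{"small_box":.043});look("wrist",["bottle","cleaner","reel"],S);save(c,"end.png")
E
```

```text
clock: 33.32
position: [0.5286, -0.101, -0.022]
eef_rot: [-3.141, 0.003, 2.968]
force: [-0.2, 0.6, -0.0]
grip_width: 0.0314
grasp_force: 59.6
clock: 33.65
position: [0.5279, -0.1008, -0.0225]
eef_rot: [-3.141, 0.002, 2.968]
force: [0.2, 0.4, -1.2]
grip_width: 0.0468
grasp_force: 0.0
clock: 34.57
position: [0.6265, -0.1003, 0.2162]
eef_rot: [3.142, -0.001, 2.968]
force: [0.1, -0.3, -0.7]
grip_width: 0.0471
grasp_force: 0.0
wrist board 0.81 (array([ 0.5096, -0.1919, -0.1681]), np.float64(0.946))
wrist cleaner 0.56 (array([ 0.6253, -0.2159,  0.0415]), np.float64(0.895))
wrist bottle 0.83 (array([ 0.5315, -0.1017, -0.0036]), np.float64(0.913))
wrist reel 0.88 (array([ 0.651 , -0.0289,  0.1231]), np.float64(0.9))
wrist small_box 0.86 (array([ 0.5416, -0.0081, -0.181 ]), np.float64(0.959))
wrist bottle 0.57 (array([ 0.5312, -0.1024, -0.1739]), np.float64(0.91))
wrist cleaner 0.9 (array([ 0.6265, -0.217 ,  0.1972]), np.float64(0.849))
wrist reel 0.75 (array([ 0.6511, -0.0288,  0.1214]), np.float64(0.894))
```

View pics/end.png

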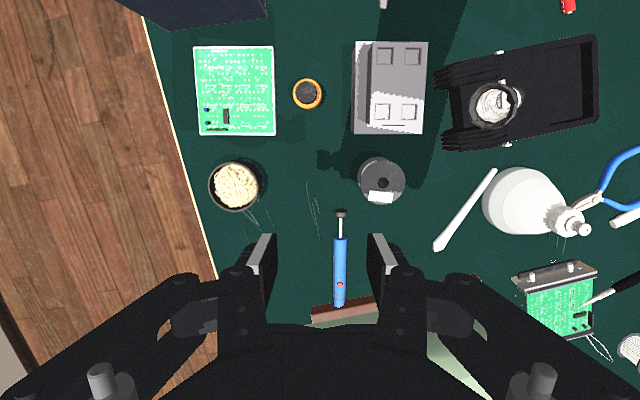

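The view shows everything upright: bottle (307,94), pot (236,186), reel (381,181), and the stack (390,88). The bottle may be about 5 mm too far, so I'll re-measure from directly above it.

```bash
python3 -m crank '[[-2,0,-3,0,0,0],[-4,0,-6,0,0,0],[-4,0,-6,0,0,0],[-4,0,-6,0,0,0],[-4,0,-6,0,0,0]]' 0.45
python3 - <<'E'
from h import *
S={"board":[.51,-.192,-.185],"bottle":[.528,-.1],"small_box":[.5415,-.008,-.178],"base_box":[.5425,-.008,-.1756]}
for i in range(3): c=look("wrist",S,S,{"small_box":.043})
print(telemetry.sense()["position"])
E
```

```text
clock: 35.48
position: [0.5889, -0.1011, 0.1585]
eef_rot: [-3.141, 0.004, 2.968]
force: [0.8, -0.5, 0.9]
grip_width: 0.0468
grasp_force: 0.0
wrist board 0.92 (array([ 0.5096, -0.1916, -0.1761]), np.float64(0.958))
wrist bottle 0.57 (array([ 0.5311, -0.1023,  0.0747]), np.float64(0.872))
wrist small_box 0.9 (array([ 0.5419, -0.0077, -0.187 ]), np.float64(0.952))
wrist base_box 0.63 (array([ 0.5421, -0.0091, -0.1742]), np.float64(0.28))
wrist board 0.65 (array([ 0.5095, -0.1924, -0.1861]), np.float64(0.971))
wrist bottle 0.81 (array([ 0.5311, -0.1017,  0.2319]), np.float64(0.893))
wrist small_box 0.78 (array([ 0.5415, -0.008 , -0.1812]), np.float64(0.959))
wrist base_box 0.69 (array([ 0.5424, -0.0091, -0.1642]), np.float64(0.284))
wrist board 0.56 (array([ 0.5096, -0.1927, -0.1986]), np.float64(0.945))
wrist bottle 0.91 (array([ 0.5307, -0.1014,  0.0971]), np.float64(0.901))
wrist small_box 0.9 (array([ 0.5415, -0.0081, -0.1599]), np.float64(0.954))
wrist base_box 0.87 (array([ 0.5415, -0.0095, -0.183 ]), np.float64(0.27))
[ 0.58711046 -0.10049243  0.15641237]
```

The offset is 5 mm along x in every reading, so I'll regrasp and correct it.

```bash
python3 -m crank '[[-3,-0.1,0,0,0,0],[-5.6,-0.1,0,0,0,0],[-5.6,-0.1,0,0,0,0],[-5.6,-0.1,-4,0,0,0],[-5.6,-0.1,-8,0,0,0],[-5.6,-0.1,-11.5,0,0,0],[-5.6,-0.1,-14.5,0,0,0],[-5.6,-0.1,-16.5,0,0,0],[-5.6,-0.1,-17.6,0,0,0],[-5.6,-0.1,-17.9,0,0,0],[-5.6,-0.1,-17.9,0,0,0],[-5.6,-0.1,-17.9,0,0,0]]' 0.45
python3 -m crank '[[0,0,0,0,0,0],[0,0,0,0,0,0],[0,0,0,0,0,0],[0,0,0,0,0,0]]' 1
python3 -m crank '[[0,0,0.4,0,0,0],[-0.2,0.1,0.4,0,0,0],[-0.5,0.2,0.4,0,0,0],[-0.5,0.2,0.4,0,0,0],[-0.5,0.2,0.2,0,0,0],[-0.5,0.2,0,0,0,0],[-0.5,0.2,0,0,0,0],[-0.5,0.2,0,0,0,0]]' 1
python3 -m crank '[[0,0,0,0,0,0],[0,0,0,0,0,0],[0,0,0,0,0,0],[0,0,0,0,0,0]]' 0.45
python3 -m crank '[[0,0,1,0,0,0],[0,0,3,0,0,0],[0,0,6,0,0,0],[0,0,10,0,0,0],[2,0,14,0,0,0],[4,0,17,0,0,0],[6,0,18,0,0,0],[6,0,18,0,0,0],[6,0,18,0,0,0],[6,0,18,0,0,0]]' 0.45
python3 - <<'E'
from h import *
S={"board":[.51,-.192,-.185],"bottle":[.528,-.1],"small_box":[.5415,-.008,-.178],"reel":[.65,-.029],"cleaner":[.625,-.216]}
for i in range(2): c=look("wrist",S,S,{"small_box":.043})
imaging.capture("top")
for t in("blocks","battery"):
    for r in imaging.place_of("top",t)[:1]: print(t,r["conf"],np.array(r["point"])*[640,400])
E
```

```text
clock: 37.23
position: [0.5327, -0.102, -0.021]
eef_rot: [-3.141, 0.003, 2.968]
force: [-0.2, -0.4, 0.4]
grip_width: 0.0469
grasp_force: 0.0
clock: 37.57
position: [0.5333, -0.1022, -0.0201]
eef_rot: [-3.141, 0.005, 2.968]
force: [0.7, 1.0, 6.6]
grip_width: 0.0316
grasp_force: 60.1
clock: 38.23
position: [0.5256, -0.0993, -0.0202]
eef_rot: [3.141, -0.004, 2.968]
force: [-8.5, 2.4, 17.0]
grip_width: 0.0316
grasp_force: 61.4
clock: 38.57
position: [0.5258, -0.0994, -0.023]
eef_rot: [3.141, -0.001, 2.968]
force: [-0.7, -0.2, -0.3]
grip_width: 0.0467
grasp_force: 0.0
clock: 39.4
position: [0.5847, -0.0991, 0.1561]
eef_rot: [3.141, -0.003, 2.968]
force: [0.3, 1.1, -1.3]
grip_width: 0.0467
grasp_force: 0.0
wrist board 0.92 (array([ 0.51  , -0.1919, -0.1861]), np.float64(0.957))
wrist bottle 0.85 (array([ 0.5235, -0.0997,  0.0741]), np.float64(0.904))
wrist small_box 0.68 (array([ 0.5414, -0.0078, -0.167 ]), np.float64(0.96))
wrist reel 0.85 (array([ 0.6499, -0.0287,  0.0803]), np.float64(0.762))
wrist cleaner 0.73 (array([ 0.6248, -0.2172,  0.1321]), np.float64(0.905))
wrist board 0.81 (array([ 0.5097, -0.1921, -0.1922]), np.float64(0.964))
wrist bottle 0.55 (array([ 0.5233, -0.0998,  0.089 ]), np.float64(0.915))
wrist small_box 0.7 (array([ 0.5413, -0.0083, -0.1701]), np.float64(0.965))
wrist reel 0.84 (array([ 0.649 , -0.0279,  0.0774]), np.float64(0.777))
wrist cleaner 0.64 (array([ 0.6244, -0.2167,  0.1077]), np.float64(0.91))
blocks 0.52 [224.32 143.  ]
battery 0.65 [276.672 209.8  ]
```

```bash
python3 -c "
from cell import ctrl;print(ctrl.close_job())"
```

```text
the job is handed in; nothing more can be done
None
```

The job is handed in: by my last camera fits the small box is seated on the big one, reel and cleaner gaps are about 31 mm (2 mm or less off centre), the bottle is within 3 mm of midway, and the battery and terminal strips have not moved.

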